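# Wedge up the sagging dummy load

## Robot

A 7-joint arm with a two-finger parallel gripper is mounted at the origin on the work surface. World frame = base frame: x ahead of the robot, y to its left, z up, the work surface at z = 0. Lengths are in m, angles in rad, forces in N, time in s.
With the tool pointing down it reaches from about 0.4 to 0.875 m from the base axis. Payload 19.3 kg.
Tool frame: the origin (TCP) lies midway between the tips of the shut fingers; the grasp point (between the pads) lies 19 mm behind it; x points along the fingers, y is the direction in which the jaws open and shut, and the axes are right-handed (so a half turn about x gives the same grasp; the last joint's range is limited). The gripper opens to 85 mm and grips with 20 to 120 N. Pads are 22 mm wide; open, the fingers measure 114 mm over their backs; the gripper's body (76 mm by 85 mm) begins 54 mm behind the grasp point. The pads swing forward as they close: fully open they stand 13 mm farther back than shut.
Start: joints at [1.113, 0.521, -0.036, 1.599, 0.021, 1.021, -0.113], TCP at [0.236, -0.579, 0.231] pointing down, gripper open.
Joint ranges: [-2.91, 2.91], [-0.3, 2.13], [-1.5, 1.42], [0.17, 2.43], [-1.26, 4.41], [0.16, 1.93], [-2.52, 2.52]. Speed limits (rad/s): [1.89, 1.89, 2.39, 2.39, 3.01, 3.01, 3.01].

## Interface

Orientations are given as [roll, pitch, yaw] about the fixed x, y, z axes, in that order (R = Rz(yaw) Ry(pitch) Rx(roll)).
In Python, from workcell import telemetry, vision, workorder gives the robot as it stands. The module is installed in compiled form; this text tells all that it offers.
- The arm moves only by the tool play_rows, never from a script. Its argument "deltas" is a list of rows, each a list of 7 numbers: the shift along the world's x, y, z in mm, then the turn, a rotation vector about the world's x, y, z in degrees, then the finger opening in mm, from 0 to 85.4. In form: [[x, y, z, wx, wy, wz, jaw], ...]. A call has 1 to 8 rows; each row shifts and turns the commanded pose from where the row before left it; what a row does not reach is not made up. A row lasts 1/8 s, in which the tool goes at most 62.5 mm and 10.7 degrees, less where a joint would pass 70% of its speed; a pose out of reach is approached as far as the arm can. A call with a gripper value outside its range is refused whole. The fingers move at their own pace and stop on an object; "grip_force" is the grip in N (left out, the last holds). Time passes only in rows, so rows that do not move let the fingers close. It gives the time, the measured TCP pose, the force and the opening at its end, in the units of the state.
- telemetry.observe(): the state, without advancing time (a new reading comes with each control period).
- vision.grab_frame(name): name is "scene" or "side" or "wrist"; returns the picture (384x512x3 uint8, red, green, blue); there is no depth.
- vision.camera_info(name): a dict with "mtx" (3x3 intrinsics, pixels), "rvec" (rotation vector, rad) and "tvec" (3), from world to camera coordinates, as OpenCV has them. Camera axes: x right, y down, z forward; pixel columns grow to the right and rows downward; lengths in m; the calibration is good to about 2 mm. The wrist camera is an equidistant fisheye: a pixel r from the principal point sees the ray r / f radians off the axis. A picture is of the moment at which its call begins: read the wrist's pose just before it. camera_info takes no time and is no camera call; for the wrist camera it gives the pose at the moment of the call.
- workorder.job_done(): hands the job in, once; it reports no verdict.
The state is a dict: "clock": time; "qpos": joint angles; "qd": joint speeds; "joint_efforts": joint torques, N m; "position": TCP position; "tool_rot": TCP orientation; "force": force on the tool from outside, world axes, zero at the start; "moment": the same for the moment, N m; "grip_width": finger opening in m.
Only numpy, scipy, OpenCV 4.12 (cv2) and the standard library are available. Lean on these libraries where they do the work, as an engineer would, in place of code of your own. Each camera call takes 0.05 s, during which the arm holds its last target. There are 200 camera calls.

## Task

The dummy load (the heat sink plate with the gold power resistor) sags at its front edge. Take the tapered wooden wedge from the bench, and with it lying flat on the bench push it thin end first and square under the middle of the front edge until it jams tight with a push of about 14 N and holds the edge up by itself; feel your way in and do not force it. Then let go, and leave the other things on the bench where they are.

Things in the scene. Friction and masses are not known exactly. Their poses are not given: they have to be found in the camera images.
- wedge_mid (a point): Centre of the loose beech wedge, 16 mm above its flat underside. Wedge: 140 long (x) x 36 wide (y) mm, straight taper from 32 mm thick at the back (x = -70 mm) to 3 mm at the nose (x = +70 mm); x points from thick end to nose, y across, z up. About 80 g. Pinch its sides near the thick end. It lies flat, left or right of the load; a flat bar of like length and wood lies on the other side.
- wedge_nose (a point): Middle of the wedge's thin end (nose), 70 mm ahead of its centre, 1.5 mm above its underside; axes as the wedge's.
- load_stand: Stand of the dummy load. Origin: on the bench under the middle of the load's front edge. x points into the load, square to the edge; y along the edge, z up. Plate 170 wide (y) x 210 deep (x), its front top 32 to 42 mm over the bench; resistor 70 mm back from the edge, up to 100 mm high. Nothing below the plate on |y| < 80 mm.
- load_rear (a point): Point midway between the rear posts, 190 mm behind the edge, 27 mm over the bench. The load (3 to 5 kg) sags here on stiff rubber, clamped higher or lower each time; the height of the edge is not measured: its underside is 7 to 17 mm over the bench. It springs: 14 N more on the wedge per mm of lift. Wood rubs at about 0.6 on bench and plate: a 14 N push leaves 8 to 11 N carried, without slipping back; pressing it down adds rub and leaves it less tight.
- spacer: Bystander: loose flat wooden bar 140 x 36 x 12 mm, not tapered (origin under its centre, x along it). Leave it.
- screwdriver: Bystander: screwdriver lying along its x axis.
- spool: Bystander: grey spool, 56 mm across, 41 mm high.
- tee: Bystander: small metal tee connector, about 50 mm.
- project_box: Bystander: aluminium box 90 x 60 x 35 mm.
- multimeter: Bystander: hand multimeter lying flat, 150 x 78 x 45 mm.
- terminator: Bystander: upright brass cylinder, 24 mm across, 45 mm high.
Mind the look-alikes: they are no part of the job. Leave any black look-alike of the part that bears wedge_mid alone.

How it is judged:
On the way:
1. the thin end of the wedge has gone in under the front edge, near its middle (x of wedge_nose in the frame of load_stand above 0.008 m and y of wedge_nose in the frame of load_stand between -0.03 and 0.03 m), for 0.1 s.
At the end, for the whole second after the job is handed in: The wedge lies flat on the bench (within 3 degrees), at rest and released, its thin end at least 15 mm in under the front edge and within 30 mm of the middle of the edge, square to the edge within 0.2 rad, and jammed: it carries between 4 and 13 N of the load by itself (contact force between wedge and load_stand between 4 and 13 N and y of wedge_nose in the frame of load_stand between -0.03 and 0.03 m and x of wedge_nose in the frame of load_stand above 0.015 m and angle between the x axis of wedge and the x axis of load_stand, either way round below 0.2 rad and angle between wedge_mid's own z axis and vertical below 0.06 rad and linear speed of wedge below 0.005 m/s); the robot touches nothing.
It fails at once if the wedge was forced: more than 20 N between wedge and dummy load (contact force between wedge and load_stand above 20 N).
It fails at once if another thing on the bench was moved by more than 30 mm (distance of any of spacer, screwdriver, spool, tee, project_box, multimeter, terminator from where it was at the start of the episode above 0.03 m).
It also fails if it takes over 69 s, if anything falls off the work surface, if the arm or the gripper's body presses on something with over 40 N, if the wrist force passes 120 N, or if a joint passes its speed limit or range.

## Working session

There is one attempt and no reset: what is moved stays moved. The work goes in short steps, Python scripts to look and compute and a tool call to move; the robot and the scene stay as the last step left them, time stands still between calls to the robot, and variables do not carry over. Pictures are saved under pics/ and viewed, about 8 in all and at most 12, crops included, and the job is handed in when it is done.

Besides the shell and the picture viewer there is one more tool, called after "Call:" in YAML: its name, and indented under it one key for each argument. play_rows: Moves the arm, as the interface text tells. Its arguments: {"type":"object","properties":{"deltas":{"type":"array","items":{"type":"array","items":{"type":"number"}}},"grip_force":{"type":"number"}},"required":["deltas"]}

```bash
mkdir -p pics; cat > h.py <<'E'
import numpy as np, cv2
from workcell import telemetry, vision, workorder
def ray(name,px,info=None):
    i=info or vision.camera_info(name)
    K=np.array(i["mtx"],float);R=cv2.Rodrigues(np.array(i["rvec"],float))[0];t=np.array(i["tvec"],float).ravel()
    px=np.array(px,float).reshape(-1,2)
    u=(px[:,0]-K[0,2])/K[0,0];v=(px[:,1]-K[1,2])/K[1,1]
    if name=="wrist":
        r=np.hypot(u,v)+1e-12;d=np.c_[np.sin(r)*u/r,np.sin(r)*v/r,np.cos(r)]
    else: d=np.c_[u,v,np.ones(len(u))]
    return -R.T@t, d@R
def plane(name,px,z,info=None):
    c,d=ray(name,px,info); return c+d*((z-c[2])/d[:,2])[:,None]
E
python3 - <<'E'
from h import *
s=telemetry.observe();print({k:np.round(v,3).tolist() for k,v in s.items()})
ims=[]
for n in("scene","side"):
    im=vision.grab_frame(n)[:,:,::-1].copy();cv2.imwrite(f"pics/{n}0.png",im)
    i=vision.camera_info(n);c,d=ray(n,[[256,192]]);print(n,c,d)
E
```

```text
{'clock': 0.0, 'qpos': [1.113, 0.522, -0.036, 1.6, 0.021, 1.021, -0.113], 'qd': [-0.0, -0.0, -0.0, 0.002, -0.0, 0.001, 0.001], 'joint_efforts': [-0.001, -92.707, 1.98, -36.992, 0.018, 0.008, 0.0], 'position': [0.236, -0.578, 0.231], 'tool_rot': [-1.523, 1.57, 2.006], 'force': [0.242, 0.422, 0.212], 'moment': [0.041, -0.04, 0.001], 'grip_width': 0.085}
scene [ 1.35425236 -0.48503333  1.23203835] [[-0.56084852  0.30954928 -0.76795975]]
side [0.33701036 0.96973692 0.86370919] [[ 0.13426934 -0.75905157 -0.63711543]]
```

View pics/scene0.png

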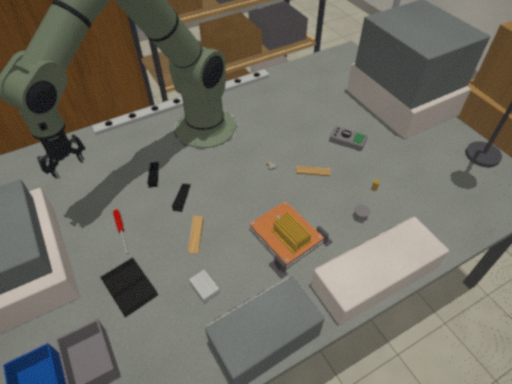

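View pics/side0.png

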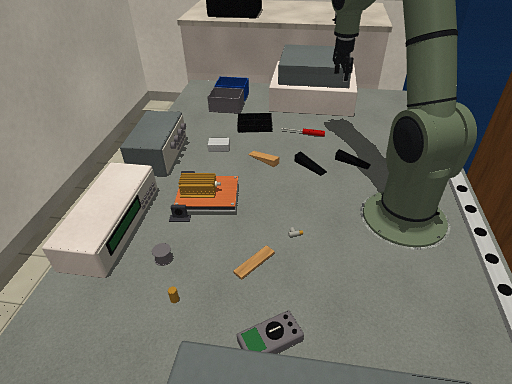

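The candidates are wood piece A (scene 196,234 / side 265,158), wood piece B (scene 313,171 / side 254,262), and two black look-alikes (scene 153,174 and 181,197). In the side view A looks tapered and B looks like an even bar. I'll confirm with one enlarged crop.

```bash
python3 - <<'E'
from h import *
a=cv2.imread("pics/side0.png");b=cv2.imread("pics/scene0.png")
f=lambda im,x,y,w,h:cv2.resize(im[y:y+h,x:x+w],(400,300),interpolation=cv2.INTER_CUBIC)
cv2.imwrite("pics/crop1.png",np.vstack([np.hstack([f(a,235,140,56,42),f(a,220,235,68,51)]),np.hstack([f(b,160,205,80,60),f(b,240,195,96,72)])]))
for n,im in(("side",a),("scene",b)):
    hsv=cv2.cvtColor(im,cv2.COLOR_BGR2HSV)
    for nm,lo,hi in(("wood",(10,80,110),(22,180,255)),("orange",(4,150,120),(12,255,255))):
        m=cv2.inRange(hsv,lo,hi)
        m=cv2.morphologyEx(m,cv2.MORPH_CLOSE,np.ones((3,3)))
        for c in cv2.findContours(m,0,1)[0]:
            x,y,w,h=cv2.boundingRect(c)
            if cv2.contourArea(c)>60 and y>120: print(n,nm,cv2.contourArea(c),x,y,w,h,cv2.approxPolyDP(c,2,True).reshape(-1,2).tolist())
    for p in ((265,158),(254,262),(215,192)) if n=="side" else ((196,234),(313,171),(270,230)): print(hsv[p[1],p[0]])
E
```

```text
side wood 408.5 234 245 41 33 [[274, 251], [266, 245], [234, 271], [241, 277]]
side wood 670.0 174 176 64 30 [[237, 178], [217, 178], [222, 180], [223, 184], [217, 185], [219, 190], [215, 198], [180, 198], [177, 192], [174, 203], [235, 204], [232, 195], [236, 194], [234, 184], [237, 183]]
side wood 171.5 248 151 31 14 [[248, 154], [271, 164], [278, 157], [256, 151]]
side orange 818.5 174 176 64 30 [[237, 176], [216, 176], [221, 185], [217, 185], [219, 190], [214, 198], [180, 198], [178, 189], [174, 204], [177, 202], [186, 205], [234, 205]]
[ 16 143 184]
[ 15 148 183]
[  9 175  99]
scene wood 342.5 188 216 15 37 [[201, 216], [193, 216], [188, 252], [198, 250]]
scene wood 2361.5 250 202 74 63 [[282, 202], [253, 220], [250, 225], [287, 264], [323, 237], [291, 206]]
scene wood 220.0 296 166 35 10 [[296, 170], [298, 173], [330, 173], [328, 168], [297, 166]]
scene orange 762.0 253 205 67 56 [[281, 205], [255, 221], [253, 227], [283, 259], [288, 257], [290, 260], [319, 239], [316, 238], [318, 233], [313, 231], [313, 243], [295, 255], [285, 252], [286, 248], [269, 232], [272, 217], [290, 209], [307, 228], [312, 229], [298, 218], [291, 208]]
[ 18 123 183]
[ 18 124 173]
[ 13 166 178]
```

View pics/crop1.png

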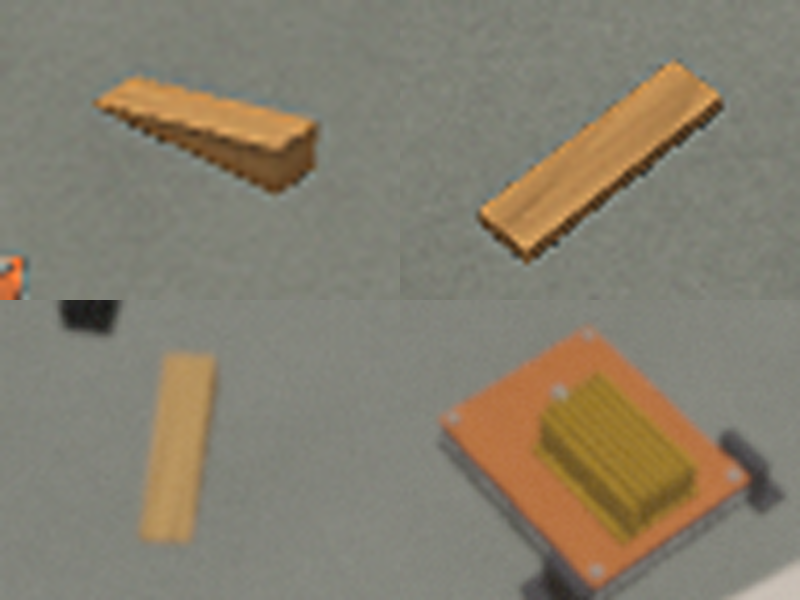

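A is the wedge: it tapers, with the thick end at side (277,160) and the nose at side (250,153) / scene (193,253). B is the even bar (the spacer). The load's posts are at the rear (scene 280,266 and 323,238), so the front edge is scene (250,224)–(286,201).

```bash
python3 - <<'E'
from h import *
def show(n,l,px,z):
    P=plane(n,px,z);print(n,l,np.round(P[:,:2]*1e3,1).tolist());return P
for n,th,no in(("scene",[(193,215.6),(203,216)],[(188,253.2),(198.2,253.4)]),("side",[(279.5,157.4),(273.9,161.3)],[(248.3,154.4),(254.2,150.9)])):
    a=show(n,"thick",th,.032).mean(0)[:2];b=show(n,"nose",no,.003).mean(0)[:2]
    d=b-a;print(" mid",(a+b)/2*1e3,"len",np.linalg.norm(d),"yaw",np.degrees(np.arctan2(d[1],d[0])))
P=show("scene","plate F,F,R,R",[(285.6,201.5),(249.6,223.8),(288,263.9),(323.3,238.2)],.037)[:,:2]
f=(P[0]+P[1])/2;r=(P[2]+P[3])/2;d=r-f;e=P[1]-P[0]
print("front",f,"w",np.linalg.norm(e),"dep",np.linalg.norm(d),"yaw",np.degrees(np.arctan2(d[1],d[0])),"edge yaw",np.degrees(np.arctan2(e[1],e[0])))
# two-view front-edge corners in side: guess
Q=show("side","plate",[(238,177),(237,204)],.037)
for nm,n,px,z in(("blk","scene",[(153,174),(181,197)],.01),("tee","scene",[(270,165)],.01),("sd","scene",[(118,220),(126,250)],.01),("box","scene",[(204,285)],.03),("bar","scene",[(313,171)],.012),("spool","scene",[(361,213)],.03)):show(n,nm,px,z)
s=telemetry.observe();R=cv2.Rodrigues
from scipy.spatial.transform import Rotation as Ro
print(np.round(Ro.from_euler("xyz",s["tool_rot"]).as_matrix(),3))
E
```

```text
scene thick [[461.9, -257.0], [481.7, -226.0]]
scene nose [[581.9, -332.3], [600.2, -301.7]]
 mid [ 531.41294265 -279.24831232] len 0.1411553218612601 yaw -32.33324955818506
side thick [[453.5, -249.5], [472.4, -219.3]]
side nose [[590.1, -296.6], [569.9, -326.4]]
 mid [ 521.48895429 -272.96179434] len 0.14012497675690136 yaw -33.360877967132154
scene plate F,F,R,R [[576.8, 70.4], [599.7, -96.1], [805.8, -63.4], [780.6, 98.0]]
front [ 0.58825924 -0.0128217 ] w 0.16806236881164346 dep 0.20710872640668307 yaw 8.360374061067803 edge yaw -82.18397201796375
side plate [[591.8, -92.7], [565.2, 57.2]]
scene blk [[171.6, -309.8], [340.1, -257.3]]
scene tee [[363.5, 129.3]]
scene sd [[327.0, -502.3], [467.3, -516.5]]
scene box [[734.0, -337.7]]
scene bar [[481.0, 263.6]]
scene spool [[755.5, 286.4]]
[[-0.     0.378 -0.926]
 [ 0.001 -0.926 -0.378]
 [-1.    -0.001  0.   ]]
```

Call:
play_rows:
  deltas:
    - [31,41,-8,0,0,-7,85]
    - [31,41,-8,0,0,-7,85]
    - [31,41,-8,0,0,-7,85]
    - [31,41,-8,0,0,-7,85]
    - [31,41,-8,0,0,-7,85]
    - [31,41,-8,0,0,-7,85]
    - [31,41,-8,0,0,-7,85]
    - [31,41,-8,0,0,-7,85]
  grip_force: 60

```text
clock: 1.1
position: [0.4851, -0.2491, 0.1669]
tool_rot: [0.338, 1.571, 2.886]
force: [-0.0, -0.6, -0.0]
grip_width: 0.085
```

Call:
play_rows:
  deltas:
    - [0,0,0,0,0,0,85]
    - [0,0,0,0,0,0,85]

```text
clock: 1.35
position: [0.4839, -0.2509, 0.1672]
tool_rot: [0.933, 1.57, -2.797]
force: [0.3, -0.7, -0.7]
grip_width: 0.085
```

```bash
python3 - <<'E'
from h import *
i=vision.camera_info("wrist");im=vision.grab_frame("wrist")[:,:,::-1].copy();cv2.imwrite("pics/w1.png",im)
np.save("w1.npy",i,allow_pickle=True)
c,d=ray("wrist",[[256,192]],i);print(c,d,i["mtx"])
m=cv2.inRange(cv2.cvtColor(im,cv2.COLOR_BGR2HSV),(10,80,90),(24,200,255))
for k in cv2.findContours(m,0,1)[0]:
    if cv2.contourArea(k)>150: print(cv2.contourArea(k),cv2.approxPolyDP(k,3,True).reshape(-1,2).tolist())
E
```

```text
[ 0.54513189 -0.29281957  0.30937674] [[-0.24071208  0.15736087 -0.95775532]] [[297.31863964   0.         255.49458298]
 [  0.         297.31863964 192.77753159]
 [  0.           0.           1.        ]]
346.0 [[2, 322], [9, 336], [25, 342], [32, 331]]
7490.5 [[0, 78], [0, 183], [7, 198], [0, 205], [0, 234], [17, 255], [18, 250], [24, 256], [19, 257], [24, 261], [78, 178]]
4944.0 [[238, 62], [241, 201], [276, 201], [272, 61]]
```

View pics/w1.png

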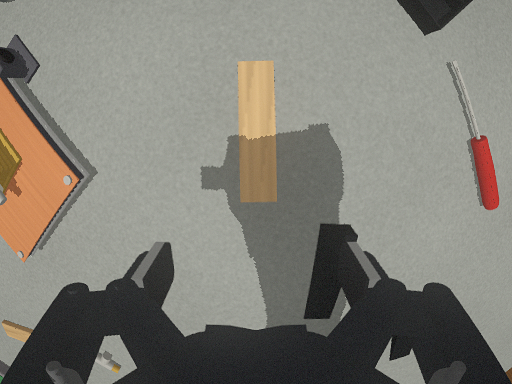

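```bash
python3 - <<'E'
from h import *
i=np.load("w1.npy",allow_pickle=True).item()
T=plane("wrist",[(241,202),(276.5,202)],.032,i)[:,:2];N=plane("wrist",[(238,61),(273,60.5)],.003,i)[:,:2]
a=T.mean(0);b=N.mean(0);d=b-a;y=np.arctan2(d[1],d[0])
print(T,N,"mid",(a+b)/2,np.linalg.norm(d),np.degrees(y),"w",np.linalg.norm(T[0]-T[1]),np.linalg.norm(N[0]-N[1]))
print("plate corners",plane("wrist",[(83,178),(23,262)],.037,i))
from scipy.spatial.transform import Rotation as Ro
s=telemetry.observe();R=Ro.from_euler("xyz",s["tool_rot"]).as_matrix();print(s["position"],"jaw yaw",np.degrees(np.arctan2(R[1,1],R[0,1])),"down",R[:,0])
print("grasp pt", (a+b)/2-0.048*d/np.linalg.norm(d))
E
```

```text
[[ 0.47508634 -0.22925337]
 [ 0.45561243 -0.2583283 ]] [[ 0.59304785 -0.30412698]
 [ 0.57385406 -0.33378967]] mid [ 0.52440017 -0.28137458] 0.13999333245760512 -32.47531677424993 w 0.03499406433897995 0.035330957760434434
plate corners [[ 0.59197761 -0.10393436  0.037     ]
 [ 0.57118472  0.07282182  0.037     ]]
[ 0.48366276 -0.25150541  0.16730196] jaw yaw -123.79926535685738 down [-3.70443709e-04 -3.15562866e-04 -9.99999882e-01]
grasp pt [ 0.48390628 -0.25560164]
```

Call:
play_rows:
  deltas:
    - [0,-4,-40,0,0,1.3,70]
    - [0,0,-40,0,0,0,70]
    - [0,0,-40,0,0,0,70]
    - [0,0,-30,0,0,0,70]
    - [0,0,-12,0,0,0,70]
    - [0,0,0,0,0,0,70]

```text
clock: 2.15
position: [0.4839, -0.2553, 0.0053]
tool_rot: [0.485, 1.57, 3.059]
force: [0.5, 0.3, 1.4]
grip_width: 0.07
```

Call:
play_rows:
  deltas:
    - [0,0,0,0,0,0,40]
    - [0,0,0,0,0,0,30]
    - [0,0,0,0,0,0,25]
    - [0,0,0,0,0,0,25]
    - [0,0,0,0,0,0,25]
    - [0,0,0,0,0,0,25]
  grip_force: 60

```text
clock: 2.9
position: [0.4849, -0.2549, 0.0065]
tool_rot: [-3.0, 1.569, -0.425]
force: [-2.6, 0.7, 12.1]
grip_width: 0.035
```

Call:
play_rows:
  deltas:
    - [0,0,8,0,0,0,25]
    - [-10,0,12,0,0,0,25]
    - [-14,20,0,0,0,4,25]
    - [-14,40,0,0,0,7,25]
    - [-14,40,0,0,0,7,25]
    - [0,40,0,0,0,7,25]
    - [0,40,0,0,0,7,25]
    - [0,40,0,0,0,8,25]

```text
clock: 3.9
position: [0.4319, -0.0337, 0.0261]
tool_rot: [2.672, 1.57, -0.334]
force: [1.4, 0.0, -0.3]
grip_width: 0.0347
```

Call:
play_rows:
  deltas:
    - [0,0,0,0,0,0,25]
    - [0,0,0,0,0,0,25]
    - [0,0,0,0,0,0,25]

```text
clock: 4.28
position: [0.4322, -0.0357, 0.0256]
tool_rot: [1.938, 1.57, -1.075]
force: [-0.7, 0.5, -0.6]
grip_width: 0.0351
```

```bash
python3 - <<'E'
from h import *
i=vision.camera_info("wrist");im=vision.grab_frame("wrist")[:,:,::-1].copy();cv2.imwrite("pics/w2.png",im)
np.save("w2.npy",i,allow_pickle=True)
from scipy.spatial.transform import Rotation as Ro
s=telemetry.observe();R=Ro.from_euler("xyz",s["tool_rot"]).as_matrix();print(s["position"],"jaw yaw",np.degrees(np.arctan2(R[1,1],R[0,1])),"down",R[:,0],s["force"],s["moment"],s["grip_width"])
E
```

```text
[ 0.43225554 -0.03557554  0.02547413] jaw yaw -82.60519754318678 down [ 1.97606056e-04 -3.49017562e-04 -9.99999920e-01] [-0.15485161  0.65601884 -0.94723088] [-0.02726619  0.03915071 -0.04969188] 0.03474984072489065
```

View pics/w2.png

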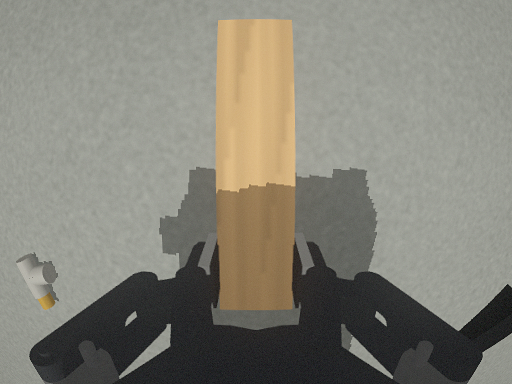

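```bash
python3 - <<'E'
from h import *
i=np.load("w2.npy",allow_pickle=True).item()
print(plane("wrist",[(218,20),(292,20)],.0225,i)*1e3)
a=vision.grab_frame("side")[:,:,::-1].copy();b=vision.grab_frame("scene")[:,:,::-1].copy()
cv2.imwrite("pics/side2.png",a);cv2.imwrite("pics/scene2.png",b)
f=lambda im,x,y,w,h:cv2.resize(im[y:y+h,x:x+w],(w*6,h*6),interpolation=cv2.INTER_CUBIC)
cv2.imwrite("pics/crop2.png",np.vstack([f(a,170,163,130,50),f(b,200,175,130,50)]))
E
```

```text
[[545.77925135  -3.73113127  22.5       ]
 [550.33593417 -39.24975325  22.5       ]]
```

View pics/crop2.png

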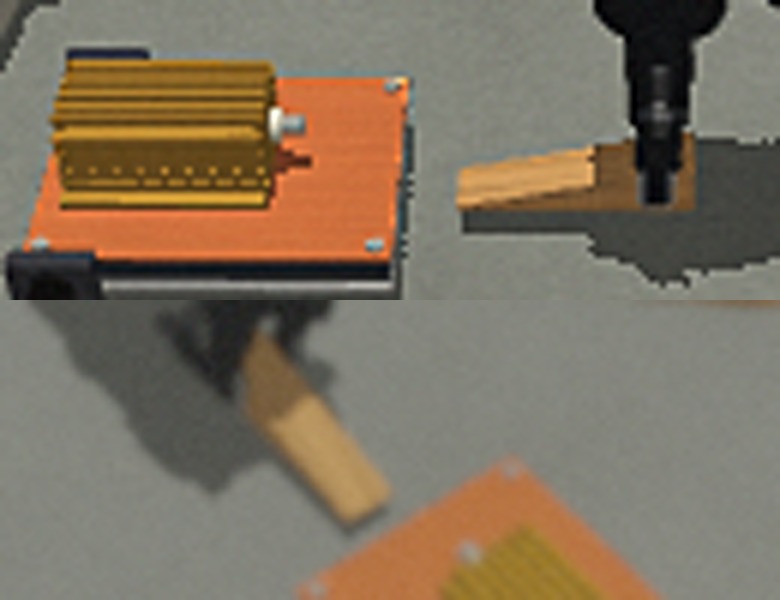

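```bash
python3 - <<'E'
from h import *
for n,c,no in(("side",[(238.3,176.0),(235.8,206.7)],[(246.3,191),(247,197.5)]),("scene",[(250,223.3),(285.3,201.3)],[(258.3,212.5),(265,207.2)])):
    N=plane(n,no,.0225)[:,:2].mean(0)
    for z in(.037,):
        C=plane(n,c,z)[:,:2];e=C[1]-C[0];print(n,"nose",N*1e3,"corners",C*1e3,"mid",C.mean(0)*1e3,"w",np.linalg.norm(e)*1e3,"yaw",np.degrees(np.arctan2(-e[0],e[1])),"rel corrected mid",(C.mean(0)-N+[.5485,-.021])*1e3)
E
```

```text
side nose [545.49937709 -15.56506377] corners [[591.88250739 -98.88648005]
 [566.51675964  71.27186848]] mid [579.19963352 -13.80730578] w 172.0386140771819 yaw 8.478725924813022 rel corrected mid [582.20025642 -19.24224201]
scene nose [556.9603406  -21.56578146] corners [[598.47330862 -93.76818153]
 [575.46232267  69.95922893]] mid [586.96781565 -11.9044763 ] w 165.33653683030204 yaw 8.000205565405357 rel corrected mid [578.50747505 -11.33869484]
```

The wedge is held level and square. The nose is about 33 mm short of the edge and within 2 mm of its middle. Next I lower it to the bench by feel.

Call:
play_rows:
  deltas:
    - [0,0,-10,0,0,0.8,25]
    - [0,0,-6,0,0,0,25]
    - [0,0,-1,0,0,0,25]
    - [0,0,0,0,0,0,25]
    - [0,0,0,0,0,0,25]

```text
clock: 5.05
position: [0.4324, -0.0346, 0.0084]
tool_rot: [3.004, 1.571, 0.007]
force: [-0.7, -0.5, -0.7]
grip_width: 0.0347
```

Call:
play_rows:
  deltas:
    - [0,0,-0.5,0,0,0,25]
    - [0,0,0,0,0,0,25]

```text
clock: 5.3
position: [0.4324, -0.0346, 0.0079]
tool_rot: [3.064, 1.571, 0.067]
force: [0.1, 0.4, -1.0]
grip_width: 0.0351
```

Call:
play_rows:
  deltas:
    - [0,0,-0.5,0,0,0,25]
    - [0,0,0,0,0,0,25]

```text
clock: 5.55
position: [0.4323, -0.0346, 0.0073]
tool_rot: [-1.347, 1.571, 1.94]
force: [-0.5, 0.4, -1.1]
grip_width: 0.0347
```

Call:
play_rows:
  deltas:
    - [0,0,-0.5,0,0,0,25]
    - [0,0,0,0,0,0,25]

```text
clock: 5.8
position: [0.4323, -0.0346, 0.0068]
tool_rot: [-1.982, 1.571, 1.305]
force: [-0.2, -0.6, -1.3]
grip_width: 0.0349
```

Call:
play_rows:
  deltas:
    - [0,0,-0.4,0,0,0,25]
    - [0,0,0,0,0,0,25]

```text
clock: 6.05
position: [0.4323, -0.0346, 0.0066]
tool_rot: [2.874, 1.571, -0.122]
force: [-1.4, 0.3, 5.9]
grip_width: 0.0351
```

Call:
play_rows:
  deltas:
    - [0,0,-0.4,0,0,0,25]
    - [0,0,0,0,0,0,25]

```text
clock: 6.3
position: [0.4323, -0.0346, 0.0065]
tool_rot: [2.817, 1.57, -0.18]
force: [-4.8, 0.1, 20.8]
grip_width: 0.0346
```

Call:
play_rows:
  deltas:
    - [0,0,-0.4,0,0,0,25]
    - [0,0,0,0,0,0,25]

```text
clock: 6.55
position: [0.4323, -0.0346, 0.0065]
tool_rot: [2.877, 1.57, -0.119]
force: [-6.5, 0.7, 35.4]
grip_width: 0.035
```

Call:
play_rows:
  deltas:
    - [0,0,-0.0,0,0,0,25]
    - [0,0,0.9,0,0,0,25]
    - [0,0,0,0,0,0,25]
    - [0,0,0,0,0,0,25]

```text
clock: 7.05
position: [0.4324, -0.0346, 0.0065]
tool_rot: [-3.114, 1.571, 0.172]
force: [-1.4, 0.2, 7.5]
grip_width: 0.0345
```

Call:
play_rows:
  deltas:
    - [0,0,0.2,0,0,0,25]
    - [0,0,0,0,0,0,25]
    - [9.9,1.43,0,0,0,0,25]
    - [9.9,1.43,0,0,0,0,25]
    - [9.9,1.43,0,0,0,0,25]
    - [9.9,1.43,0,0,0,0,25]
    - [0,0,0,0,0,0,25]
    - [0,0,0,0,0,0,25]

```text
clock: 8.05
position: [0.4717, -0.0289, 0.0066]
tool_rot: [-0.091, 1.571, -3.088]
force: [0.3, -0.4, 0.5]
grip_width: 0.0346
```

Call:
play_rows:
  deltas:
    - [1.98,0.29,0,0,0,0,25]
    - [1.98,0.29,0,0,0,0,25]
    - [1.98,0.29,0,0,0,0,25]
    - [0,0,0,0,0,0,25]
    - [0,0,0,0,0,0,25]

```text
clock: 8.68
position: [0.4779, -0.028, 0.0067]
tool_rot: [-2.824, 1.571, 0.463]
force: [-0.8, 0.3, -0.1]
grip_width: 0.0347
```

```bash
python3 - <<'E'
from h import *
a=vision.grab_frame("side")[:,:,::-1].copy();b=vision.grab_frame("scene")[:,:,::-1].copy()
cv2.imwrite("pics/side3.png",a);cv2.imwrite("pics/scene3.png",b)
f=lambda im,x,y,w,h:cv2.resize(im[y:y+h,x:x+w],(w*6,h*6),interpolation=cv2.INTER_CUBIC)
cv2.imwrite("pics/crop3.png",np.vstack([f(a,170,163,130,50),f(b,200,175,130,50)]))
print(telemetry.observe()["force"])
E
```

```text
[ 0.33666822  0.8182081  -0.54841305]
```

View pics/crop3.png

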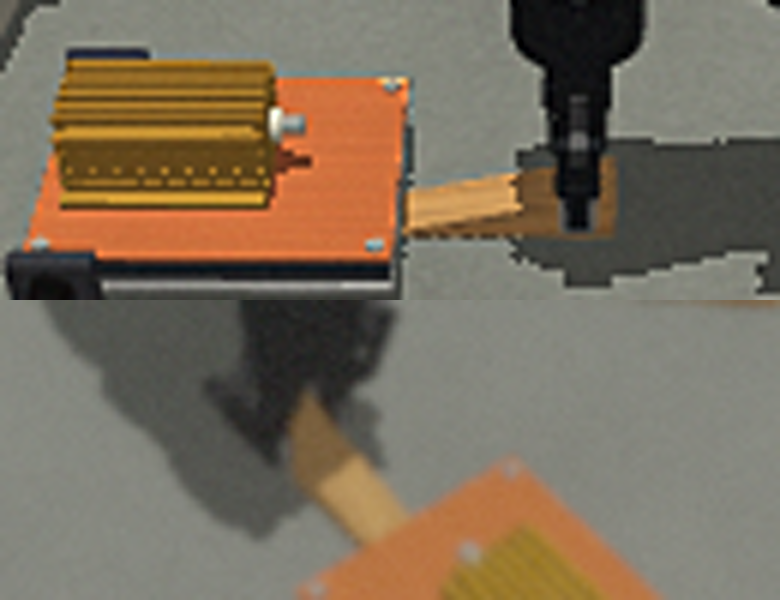

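The nose is going in under the edge near its middle with no force yet. Now short feeling steps.

Call:
play_rows:
  deltas:
    - [1.98,0.29,0,0,0,0,25]
    - [1.98,0.29,0,0,0,0,25]
    - [0,0,0,0,0,0,25]

```text
clock: 9.15
position: [0.4821, -0.0274, 0.0067]
tool_rot: [-3.057, 1.571, 0.23]
force: [0.4, 0.2, 0.1]
grip_width: 0.0349
```

Call:
play_rows:
  deltas:
    - [1.5,0.22,0,0,0,0,25]
    - [1.5,0.22,0,0,0,0,25]
    - [0,0,0,0,0,0,25]

```text
clock: 9.52
position: [0.485, -0.027, 0.0067]
tool_rot: [-3.097, 1.571, 0.189]
force: [0.7, 0.2, -1.0]
grip_width: 0.0349
```

Call:
play_rows:
  deltas:
    - [1.5,0.22,-0.05,0,0,0,25]
    - [1.5,0.22,-0.05,0,0,0,25]
    - [0,0,0,0,0,0,25]

```text
clock: 9.9
position: [0.4881, -0.0265, 0.0066]
tool_rot: [-3.068, 1.57, 0.218]
force: [1.0, 0.6, -0.4]
grip_width: 0.035
```

Call:
play_rows:
  deltas:
    - [1.5,0.22,0,0,0,0,25]
    - [1.5,0.22,0,0,0,0,25]
    - [0,0,0,0,0,0,25]

```text
clock: 10.28
position: [0.4911, -0.0261, 0.0066]
tool_rot: [-3.12, 1.57, 0.166]
force: [0.0, 0.3, 0.6]
grip_width: 0.0347
```

Call:
play_rows:
  deltas:
    - [1.5,0.22,0,0,0,0,25]
    - [1.5,0.22,0,0,0,0,25]
    - [0,0,0,0,0,0,25]

```text
clock: 10.65
position: [0.4941, -0.0256, 0.0066]
tool_rot: [-3.103, 1.57, 0.184]
force: [0.5, 0.5, -0.3]
grip_width: 0.0353
```

Call:
play_rows:
  deltas:
    - [1.5,0.22,0,0,0,0,25]
    - [1.5,0.22,0,0,0,0,25]
    - [0,0,0,0,0,0,25]

```text
clock: 11.02
position: [0.4971, -0.0252, 0.0066]
tool_rot: [-3.053, 1.57, 0.234]
force: [0.3, 0.3, -0.4]
grip_width: 0.0347
```

Call:
play_rows:
  deltas:
    - [1.5,0.22,0,0,0,0,25]
    - [1.5,0.22,0,0,0,0,25]
    - [0,0,0,0,0,0,25]

```text
clock: 11.4
position: [0.5001, -0.0247, 0.0066]
tool_rot: [-3.12, 1.57, 0.167]
force: [0.3, 0.2, 0.6]
grip_width: 0.0348
```

Call:
play_rows:
  deltas:
    - [1.5,0.22,0,0,0,0,25]
    - [1.5,0.22,0,0,0,0,25]
    - [0,0,0,0,0,0,25]

```text
clock: 11.78
position: [0.5031, -0.0243, 0.0066]
tool_rot: [-3.075, 1.57, 0.211]
force: [0.3, -0.5, 0.8]
grip_width: 0.0348
```

Call:
play_rows:
  deltas:
    - [1.5,0.22,0,0,0,0,25]
    - [1.5,0.22,0,0,0,0,25]
    - [0,0,0,0,0,0,25]

```text
clock: 12.15
position: [0.5061, -0.0239, 0.0066]
tool_rot: [-3.114, 1.57, 0.172]
force: [0.8, 0.3, 1.5]
grip_width: 0.035
```

Call:
play_rows:
  deltas:
    - [1.5,0.22,0,0,0,0,25]
    - [1.5,0.22,0,0,0,0,25]
    - [0,0,0,0,0,0,25]

```text
clock: 12.52
position: [0.5091, -0.0234, 0.0066]
tool_rot: [-3.07, 1.57, 0.217]
force: [0.2, -0.3, -0.1]
grip_width: 0.0348
```

Call:
play_rows:
  deltas:
    - [1.5,0.22,0,0,0,0,25]
    - [1.5,0.22,0,0,0,0,25]
    - [0,0,0,0,0,0,25]

```text
clock: 12.9
position: [0.5121, -0.0229, 0.0066]
tool_rot: [-3.018, 1.57, 0.269]
force: [-0.7, -0.2, 1.3]
grip_width: 0.0349
```

Call:
play_rows:
  deltas:
    - [1.5,0.22,0,0,0,0,25]
    - [0,0,0,0,0,0,25]

```text
clock: 13.15
position: [0.5135, -0.0228, 0.0066]
tool_rot: [3.125, 1.571, 0.129]
force: [-0.7, -0.3, 1.3]
grip_width: 0.0348
```

Call:
play_rows:
  deltas:
    - [1,0.15,0,0,0,0,25]
    - [1,0.15,0,0,0,0,25]
    - [0,0,0,0,0,0,25]

```text
clock: 13.52
position: [0.5155, -0.0225, 0.0066]
tool_rot: [3.074, 1.57, 0.078]
force: [-0.1, -0.8, 0.5]
grip_width: 0.035
```

Call:
play_rows:
  deltas:
    - [1.5,0.22,0,0,0,0,25]
    - [1.5,0.22,0,0,0,0,25]
    - [0,0,0,0,0,0,25]

```text
clock: 13.9
position: [0.5186, -0.022, 0.0066]
tool_rot: [-3.133, 1.57, 0.154]
force: [0.1, -0.1, -0.3]
grip_width: 0.0345
```

Call:
play_rows:
  deltas:
    - [1.5,0.22,0,0,0,0,25]
    - [1.5,0.22,0,0,0,0,25]
    - [0,0,0,0,0,0,25]

```text
clock: 14.28
position: [0.5216, -0.0216, 0.0066]
tool_rot: [-3.123, 1.57, 0.164]
force: [1.1, 0.1, -0.3]
grip_width: 0.0349
```

Call:
play_rows:
  deltas:
    - [1.5,0.22,0,0,0,0,25]
    - [1.5,0.22,0,0,0,0,25]
    - [0,0,0,0,0,0,25]

```text
clock: 14.65
position: [0.5245, -0.0211, 0.0066]
tool_rot: [-3.081, 1.571, 0.206]
force: [-0.8, -0.7, 1.6]
grip_width: 0.0349
```

Call:
play_rows:
  deltas:
    - [1,0.15,0,0,0,0,25]
    - [1,0.15,0,0,0,0,25]
    - [0,0,0,0,0,0,25]

```text
clock: 15.02
position: [0.5255, -0.021, 0.0066]
tool_rot: [-0.015, 1.569, -3.012]
force: [-6.6, -1.2, 8.3]
grip_width: 0.0348
```

Call:
play_rows:
  deltas:
    - [0,0,0.2,0,0,0,25]
    - [0,0,0,0,0,0,25]
    - [0,0,0,0,0,0,25]

```text
clock: 15.4
position: [0.526, -0.021, 0.0066]
tool_rot: [-0.029, 1.57, -3.026]
force: [-4.4, -0.8, -0.2]
grip_width: 0.0352
```

Call:
play_rows:
  deltas:
    - [0.8,0.12,0.1,0,0,0,25]
    - [0,0,0,0,0,0,25]
    - [0,0,0,0,0,0,25]

```text
clock: 15.78
position: [0.5268, -0.0208, 0.0067]
tool_rot: [-0.061, 1.57, -3.057]
force: [-5.2, -0.7, -1.6]
grip_width: 0.0348
```

Call:
play_rows:
  deltas:
    - [0.8,0.12,0.05,0,0,0,25]
    - [0,0,0,0,0,0,25]
    - [0,0,0,0,0,0,25]

```text
clock: 16.15
position: [0.5273, -0.0207, 0.0067]
tool_rot: [-0.061, 1.57, -3.057]
force: [-6.2, -1.2, -1.7]
grip_width: 0.035
```

Call:
play_rows:
  deltas:
    - [0.8,0.12,0,0,0,0,25]
    - [0,0,0,0,0,0,25]
    - [0,0,0,0,0,0,25]

```text
clock: 16.52
position: [0.5279, -0.0206, 0.0066]
tool_rot: [-0.044, 1.569, -3.041]
force: [-7.4, -1.3, -0.8]
grip_width: 0.0347
```

Call:
play_rows:
  deltas:
    - [0.8,0.12,0,0,0,0,25]
    - [0,0,0,0,0,0,25]
    - [0,0,0,0,0,0,25]

```text
clock: 16.9
position: [0.5283, -0.0206, 0.0066]
tool_rot: [-0.039, 1.568, -3.036]
force: [-9.6, -0.8, 1.1]
grip_width: 0.0347
```

Call:
play_rows:
  deltas:
    - [0.8,0.12,0.05,0,0,0,25]
    - [0,0,0,0,0,0,25]
    - [0,0,0,0,0,0,25]

```text
clock: 17.27
position: [0.5288, -0.0205, 0.0066]
tool_rot: [-0.019, 1.568, -3.016]
force: [-10.7, -2.3, 1.4]
grip_width: 0.0346
```

Call:
play_rows:
  deltas:
    - [0.8,0.12,0.07,0,0,0,25]
    - [0,0,0,0,0,0,25]
    - [0,0,0,0,0,0,25]

```text
clock: 17.65
position: [0.5293, -0.0204, 0.0066]
tool_rot: [-0.026, 1.567, -3.023]
force: [-12.5, -1.8, 1.1]
grip_width: 0.0346
```

Call:
play_rows:
  deltas:
    - [0.7,0.1,0.05,0,0,0,25]
    - [0,0,0,0,0,0,25]
    - [0,0,0,0,0,0,25]

```text
clock: 18.02
position: [0.5297, -0.0204, 0.0066]
tool_rot: [-0.027, 1.566, -3.023]
force: [-15.1, -1.7, 1.9]
grip_width: 0.0352
```

Call:
play_rows:
  deltas:
    - [-0.7,-0.1,-0.05,0,0,0,25]
    - [-0.5,-0.07,-0.05,0,0,0,25]
    - [0,0,0,0,0,0,25]
    - [0,0,0,0,0,0,25]

```text
clock: 18.52
position: [0.5296, -0.0204, 0.0066]
tool_rot: [-0.013, 1.569, -3.009]
force: [-7.0, -2.4, -2.6]
grip_width: 0.0346
```

Call:
play_rows:
  deltas:
    - [-0.6,-0.08,-0.07,0,0,0,25]
    - [0,0,0,0,0,0,25]
    - [0,0,0,0,0,0,25]

```text
clock: 18.9
position: [0.5297, -0.0204, 0.0067]
tool_rot: [-0.045, 1.57, -3.042]
force: [-5.3, -1.0, -5.1]
grip_width: 0.0348
```

Call:
play_rows:
  deltas:
    - [0,0,-0.12,0,0,0,25]
    - [0,0,0,0,0,0,25]
    - [0,0,0,0,0,0,25]

```text
clock: 19.27
position: [0.5296, -0.0204, 0.0066]
tool_rot: [-0.036, 1.57, -3.033]
force: [-5.9, -0.8, -3.6]
grip_width: 0.0349
```

Near neutral now, so I open slowly.

Call:
play_rows:
  deltas:
    - [0,0,0,0,0,0,36]
    - [0,0,0,0,0,0,38]
    - [0,0,0,0,0,0,42]
    - [0,0,0,0,0,0,48]
    - [0,0,0,0,0,0,56]
    - [0,0,0,0,0,0,60]
    - [0,0,0,0,0,0,60]
  grip_force: 20

```text
clock: 20.15
position: [0.53, -0.0203, 0.0068]
tool_rot: [-1.876, 1.571, 1.411]
force: [0.2, 0.8, 0.6]
grip_width: 0.0602
```

Call:
play_rows:
  deltas:
    - [0,0,5,0,0,0,60]
    - [0,0,15,0,0,0,60]
    - [0,0,30,0,0,0,60]
    - [0,0,40,0,0,0,60]
    - [-20,0,40,0,0,0,60]
    - [-30,0,10,0,0,0,60]
    - [0,0,0,0,0,0,60]
    - [0,0,0,0,0,0,60]

```text
clock: 21.15
position: [0.4806, -0.0203, 0.1475]
tool_rot: [3.087, 1.57, 0.09]
force: [-0.4, 0.4, -0.5]
grip_width: 0.0599
```

```bash
python3 - <<'E'
from h import *
i=vision.camera_info("wrist");w=vision.grab_frame("wrist")[:,:,::-1].copy();np.save("w4.npy",i,allow_pickle=True)
a=vision.grab_frame("side")[:,:,::-1].copy()
cv2.imwrite("pics/w4.png",w)
f=lambda im,x,y,w,h,s:cv2.resize(im[y:y+h,x:x+w],(w*s,h*s),interpolation=cv2.INTER_CUBIC)
o=np.zeros((600,512,3),np.uint8);o[:384]=w;c=f(a,170,165,128,54,4);o[384:384+216]=c
cv2.imwrite("pics/crop4.png",o);print(telemetry.observe()["position"])
E
```

```text
[ 0.48049505 -0.02025649  0.14680642]
```

View pics/crop4.png

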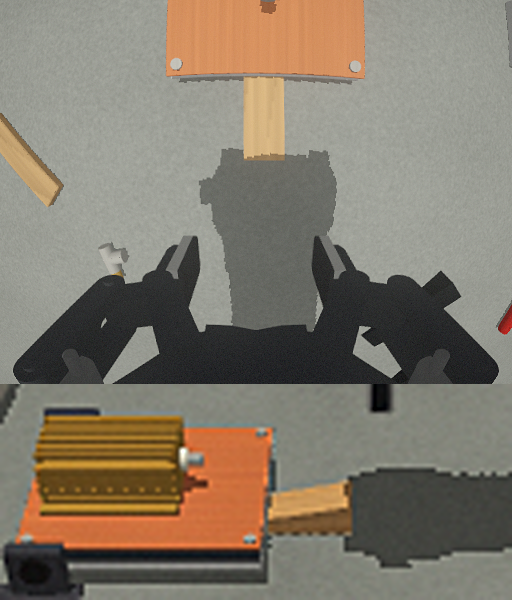

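```bash
python3 - <<'E'
from h import *
i=np.load("w4.npy",allow_pickle=True).item()
T=plane("wrist",[(244.5,156),(285,156)],.032,i)[:,:2];S=plane("wrist",[(244,78),(284,78)],.02,i)[:,:2];C=plane("wrist",[(167,77),(365,78)],.042,i)[:,:2]
e=C[0]-C[1];ey=np.arctan2(-e[0],e[1]);d=S.mean(0)-T.mean(0);wy=np.arctan2(d[1],d[0]);ex=np.array([np.cos(ey),np.sin(ey)])
n=T.mean(0)+.14*np.array([np.cos(wy),np.sin(wy)]);r=n-C.mean(0)
print("edge mid",C.mean(0),np.linalg.norm(e),"yaws",np.degrees([ey,wy]),"nose in load frame mm",1e3*(r@ex),1e3*(r@[-ex[1],ex[0]]),T.mean(0))
E
```

```text
edge mid [ 0.58147555 -0.01631648] 0.16787083649587228 yaws [8.52317188 8.72927058] nose in load frame mm 68.76435781968384 2.23545685647095 [ 0.51077085 -0.0251614 ]
```

```bash
python3 -c "
from h import *
print(workorder.job_done(), telemetry.observe()['clock'])"
```

```text
the job is handed in; nothing more can be done
the job is handed in; nothing more can be done
```

The wedge is in under the middle of the front edge, released and holding. I handed the job in at about 21 s of the 69 s allowed.

**What I did:** I gripped the tapered beech wedge by its sides near the thick end and left the flat bar and the black look-alikes alone. I lowered it onto the bench by feel, then slid it in square in short steps. It touched the plate at about 63 mm in, and I kept pushing to about 15 N. Then I eased off, opened the jaws and lifted clear.

**Last checks:**
- **Position:** the final wrist image puts the nose about 69 mm in, about 2 mm from the middle of the edge and square to within 0.5°. The wedge looks flat in both views.
- **Hold:** the tool position held to about 0.1 mm while I took the push off and moved only about 0.4 mm as the jaws opened, so I saw no sign of the wedge slipping back.
- **Bystanders:** I touched none of them.

**Checks that fell short or disagreed:**
- **Load carried:** I did not measure it directly. The push points to about 10 N. The travel after contact with the stated spring rate points to about 14 N, which is above the 13 N limit. I trusted the push, because the wedge probably lagged a little in the pads.
- **Pressing down:** one batch of lowering steps pressed the wedge on the bench with about 35 N, away from the load. That was more than I meant, but under the 40 N limit.
- **Camera views:** the scene and side views differed by about 10 mm, so I relied on the wrist camera.

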